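Refit the sprung roller in the roller track

ROBOT

A 6-joint arm with a two-finger parallel gripper is mounted at the origin on the work surface. World frame = base frame: x ahead of the robot, y to its left, z up, the work surface at z = 0. Lengths are in m, angles in rad, forces in N, time in s.
With the tool pointing down it reaches from about 0.3 to 0.75 m from the base axis. Payload 8.5 kg.
Tool frame: the origin (TCP) lies on the centre line of the jaws, within the pads' length; the fingertips stand 14 mm ahead of it and the grasp point (between the pads) lies 5 mm behind it; z points along the fingers, y is the line along which they close (so a half turn about z gives the same grasp; the last joint's range is limited). The gripper opens to 85 mm and grips with 20 to 120 N. Pads are 22 mm wide; open, the fingers measure 114 mm over their backs; the gripper's body (76 mm by 85 mm) begins 54 mm behind the grasp point. The pads swing forward as they close: fully open they stand 13 mm farther back than shut.
Start: joints at [-1.376, 0.381, 1.297, -0, 1.464, -0.215], TCP at [0.219, -0.504, 0.245] pointing down, gripper open.
Joint ranges: [-3.11, 3.11], [-0.89, 2.33], [0.22, 2.48], [-1.42, 4.56], [0.17, 2.85], [-2.88, 2.88]. Speed limits (rad/s): [2.39, 2.39, 3.14, 3.14, 3.14, 3.14].

INTERFACE

Orientations are given as a rotation vector (axis times angle).
In Python, from workcell import ctrl gives the robot as it stands. The module is installed in compiled form; this text tells all that it offers.
- The arm moves only by the shell command python3 -m creep 'ROWS' [OPENING] [FORCE]. ROWS is JSON, a list of rows, each a list of 4 numbers: the shift along the world's x, y, z in m, then the turn about the world's z in rad. In form: [[tx, ty, tz, roll], ...]. A call has exactly 10 rows; each row shifts and turns the commanded pose from where the row before left it; what a row does not reach is not made up. A row lasts 1/12 s, in which the tool goes at most 41.7 mm and 7.16 degrees, less where a joint would pass 70% of its speed; a pose out of reach is approached as far as the arm can. A call is refused whole if a number of a shift passes 0.0417 or a number of a turn 0.125, either way. A call with a gripper value outside its range is refused whole. OPENING is the closure in counts, from 0 (fully open) to 255 (shut), set as the call begins (- or left out, the last holds). The fingers move at their own pace and stop on an object; FORCE is the grip in N (left out, the last holds). Time passes only in rows, so rows that do not move let the fingers close, or fill a call up. It gives the time, the measured TCP pose, the force, the opening and the grip force at its end, in the units of the state.
- ctrl.state(): the state, without advancing time (a new reading comes with each control period).
- ctrl.snapshot(name): name is "scene" or "top"; returns a dict with "img" (400x640x3 uint8, red, green, blue), "fx", "fy", "cx", "cy" (pixels), "dist" ([k1, k2, p1, p2, k3] as OpenCV has them; the pictures are not rectified), "rvec" (rotation vector, rad) and "tvec" (3), from world to camera coordinates, as OpenCV has them. Camera axes: x right, y down, z forward; pixel columns grow to the right and rows downward; lengths in m; the calibration is good to about 2 mm. A picture is of the moment at which its call begins. There is no depth.
- ctrl.close_job(): hands the job in; it is judged then, once.
The state is a dict: "time": time; "qpos": joint angles; "joint_velocities": joint speeds; "tau": joint torques, N m; "eef_pos": TCP position; "tool_rot": TCP orientation; "contact_force": force on the tool from outside, world axes, zero at the start; "torque": the same for the moment, N m; "grip_width": opening from 0.0 (shut) to 1.0 (fully open); "grasp_force": force on a finger pad.
Only numpy, scipy, OpenCV 4.12 (cv2) and the standard library are available. Lean on these libraries where they do the work, as an engineer would, in place of code of your own. Each camera call takes 0.05 s, during which the arm holds its last target. There are 200 camera calls.

TASK

Put the loose roller back into the empty middle bay of the blue roller track, brass sprung nose in the bush of rail B (the right-hand rail seen from the robot) and plain stub in the bush of rail A. Push it gently against its spring just far enough to bring the stub down past its bush, without driving it hard against the nylon bushes, then let the spring push it fully home and let go. Leave the tape measure, the magnet and the tube offcut where they lie.

Things in the scene. Friction and masses are not known exactly. Their poses are not given: they have to be found in the camera images.
- roller: Steel tube of the loose conveyor roller, 38 mm diameter, 177.5 mm long; origin mid-tube, y along it from the sprung end (-y) to the plain end (+y). Whole roller about 0.4 kg. An axle runs through it, clamped in it up to 7 mm off the middle (differs each time, not measured). At the start it lies level on the saddle, axis 33 mm up, nose towards world -y within 35 degrees.
- saddle: Fixed grey V of angle iron, 36 mm wide, 100 mm long, 18 mm high, holding the roller at the start; origin on the bench under it, y along the V.
- rail_a: Fixed blue channel rail, 340 mm long, 73 mm high. Origin on the bench straight below the mouth of its middle recess; x along the rail, +y away from rail B. White nylon bush blocks, 24 mm square, tops level with the rail, stand 21 mm inward of its web with faces in the plane y = 0. Fitted 38 mm rollers turn at x = +-100 mm, axes 62 mm up; cross ties under them are 8 mm high.
- recess_a (a point): Centre of the mouth of the round recess in rail A's middle bush, 62 mm above the bench: 12.5 mm diameter, 17 mm deep, opening towards rail B. The 16 mm stub belongs here, its hub against the bush face.
- rail_b: The opposite rail, mirrored and parallel to rail A on its -y side, bushes 12 mm thick; origin below the mouth of its middle recess, same axis directions as rail A. Facing bush faces are 219 to 219.6 mm apart, so the 201.5 mm between the hubs leaves 17.5 to 18.1 mm of end play against the spring; the stub needs 16 of them to pass its bush. Where that lies must be felt.
- recess_b (a point): Centre of the mouth of the recess in rail B's middle bush, 62 mm above the bench, 12.5 mm diameter, 8 mm deep, opening towards rail A, for the nose. The nose needs 2 N to start moving and 0.27 N more per mm. Bottomed in the recess it is pressed in 19.5 mm when its hub meets the bush (7.5 N; own stop at 20.5 mm): beyond that the push is hard, and the bushes chip at 20 N.
- tape: Yellow tape measure, 66 mm long, 36 mm wide, 66 mm high, loose; origin under its middle. Leave alone.
- magnet: Red square welding magnet, 75 x 75 x 20 mm, lying flat, loose; origin under its middle. Leave alone.
- offcut: Offcut of dark square steel tube 40 x 40 mm, 130 mm long along its y, loose; origin under its middle. Leave alone.
- sprung_end (a point): Centre of the tube's -y end. From it stand the axle's black hub, 20 mm diameter (5 to 19 mm of it shows), and on that the brass nose, 10 mm diameter with a bevelled tip, 27.5 mm out of the hub face and sprung along the axis. Hub face to hub face is 201.5 mm.
- plain_end (a point): Centre of the tube's +y end. From it stand the other hub, 20 mm diameter (5 to 19 mm of it shows, 24 mm together with the first), and on that the fixed dark stub, 10 mm diameter, 16 mm long, its edge barely broken.
Things that resemble listed ones, but are neither listed nor needed, are in the scene too. There is more than one size of the roller; the one meant has the size given above.

How it is judged:
At the end, for the whole second after the job is handed in: The roller hangs level in the middle bay by both ends: axis 58 to 64.5 mm above the bench, within 3 mm along the rail, square within 0.03 rad, tube middle less than 110 mm from rail A's bush face (only possible with the stub home in its recess), at rest and released (z of roller in the frame of rail_a between 0.058 and 0.0645 m and x of roller in the frame of rail_a between -0.003 and 0.003 m and y of roller in the frame of rail_a above -0.11 m and angle between the y axis of roller and the y axis of rail_a, either way round below 0.03 rad and linear speed of roller below 0.02 m/s); the robot touches nothing.
It fails at once if the roller (or its nose) is pressed against a rail with more than 20 N (contact force between roller and rail_a above 20 N or contact force between roller and rail_b above 20 N).
It fails at once if the tape measure, magnet or offcut is moved more than 15 mm (distance of any of tape, magnet, offcut from where it was at the start of the episode above 0.015 m).
It also fails if it takes over 67 s, if anything falls off the work surface, if the arm or the gripper's body presses on something with over 40 N, if the wrist force passes 120 N, or if a joint passes its speed limit or range.

## Working session

There is one attempt and no reset: what is moved stays moved. The work goes in short steps, Python scripts to look and compute and a shell command to move; the robot and the scene stay as the last step left them, time stands still between calls to the robot, and variables do not carry over. Pictures are saved under pics/ and viewed, at most 10 in all, crops included, and the job is handed in when it is done.

```bash
mkdir -p pics; python3 - <<'E'
from workcell import ctrl
import cv2,pickle
s=ctrl.state();print({k:s[k] for k in('time','eef_pos','tool_rot','contact_force','grip_width')})
for n in('scene','top'):
    d=ctrl.snapshot(n);pickle.dump(d,open(n+'0.pkl','wb'));cv2.imwrite(f'pics/{n}0.png',d['img'][:,:,::-1])
    print({k:v for k,v in d.items() if k!='img'})
E
```

```text
{'time': 0.0, 'eef_pos': array([ 0.219063  , -0.50420014,  0.24471096]), 'tool_rot': array([-3.07446028e+00, -6.38871901e-01, -3.66595685e-05]), 'contact_force': array([-0.10076395,  0.0635556 ,  1.122642  ]), 'grip_width': 1.0008007985600305}
{'fx': 415.79813066293144, 'fy': 415.79813066293144, 'cx': 319.0549015193178, 'cy': 197.5618753012458, 'dist': array([0.03729825, 0.        , 0.        , 0.        , 0.        ]), 'rvec': array([ 1.75718501,  1.55352803, -0.751446  ]), 'tvec': array([-0.1845518 , -0.25724914,  1.49387603])}
{'fx': 516.1722874763442, 'fy': 516.1722874763442, 'cx': 321.31611526070674, 'cy': 200.12841492794948, 'dist': array([-0.09271354,  0.        ,  0.        ,  0.        ,  0.        ]), 'rvec': array([ 2.14270583, -2.16259614,  0.09321824]), 'tvec': array([0.16402336, 0.5423406 , 1.51291007])}
```

View pics/scene0.png

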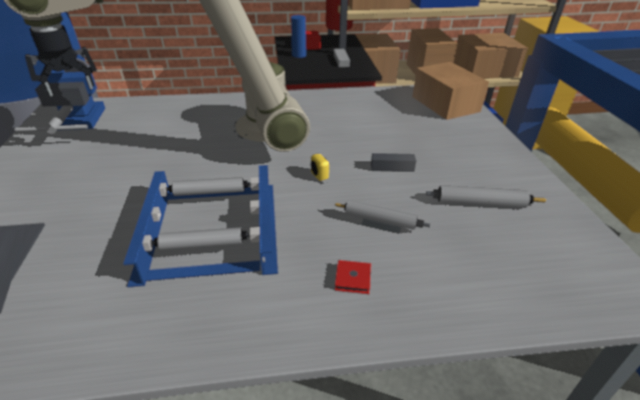

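View pics/top0.png

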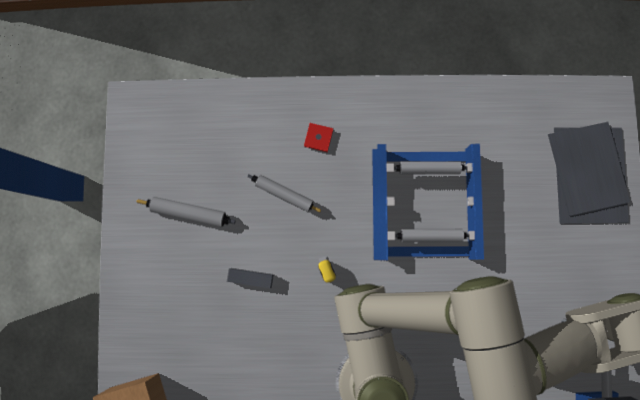

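Candidates in the top view: roller at (150–228, 203–220), tube about 220 mm, nose to the left. Roller at (255–315, 180–210), tube about 180 mm, nose at right (317,209), i.e. towards -y. The smaller one fits 177.5 mm and the nose direction. I'll confirm this in a crop and look at the bay.

```bash
cat > h.py <<'E'
import numpy as np,cv2,pickle
from workcell import ctrl
def load(n): return pickle.load(open(n+'.pkl','rb'))
def snap(n,f):
    d=ctrl.snapshot(n);pickle.dump(d,open(f+'.pkl','wb'));return d
def K(d): return np.array([[d['fx'],0,d['cx']],[0,d['fy'],d['cy']],[0,0,1]])
def onz(d,px,z):
    u=cv2.undistortPoints(np.array(px,float).reshape(-1,1,2),K(d),d['dist'])[:,0]
    R=cv2.Rodrigues(d['rvec'])[0];c=-R.T@d['tvec']
    r=np.c_[u,np.ones(len(u))]@R
    return c+r*((z-c[2])/r[:,2])[:,None]
def proj(d,P): return cv2.projectPoints(np.array(P,float).reshape(-1,1,3),d['rvec'],d['tvec'],K(d),d['dist'])[0][:,0]
def cam(d): return -cv2.Rodrigues(d['rvec'])[0].T@d['tvec']
def crop(d,x0,y0,x1,y1,s,f):
    cv2.imwrite(f,cv2.resize(d['img'][y0:y1,x0:x1,::-1],None,fx=s,fy=s,interpolation=cv2.INTER_CUBIC))
E
python3 - <<'E'
from h import *
d=load('top0');s=load('scene0');print(cam(d),cam(s))
crop(d,240,165,340,225,8,'pics/c1.png')
crop(d,366,138,490,264,4.7,'pics/c2.png')
for z,a in((.033,[(255,180),(312,208),(148,205),(226,220)]),(.073,[(390,202),(470,202)])):print(onz(d,a,z).round(3))
E
```

```text
[0.37248637 0.12200467 1.56725959] [1.34990542 0.00701796 0.71386848]
[[0.607 0.359 0.033]
 [0.52  0.187 0.033]
 [0.534 0.687 0.033]
 [0.487 0.446 0.033]]
[[ 0.532 -0.042  0.073]
 [ 0.529 -0.275  0.073]]
```

View pics/c1.png

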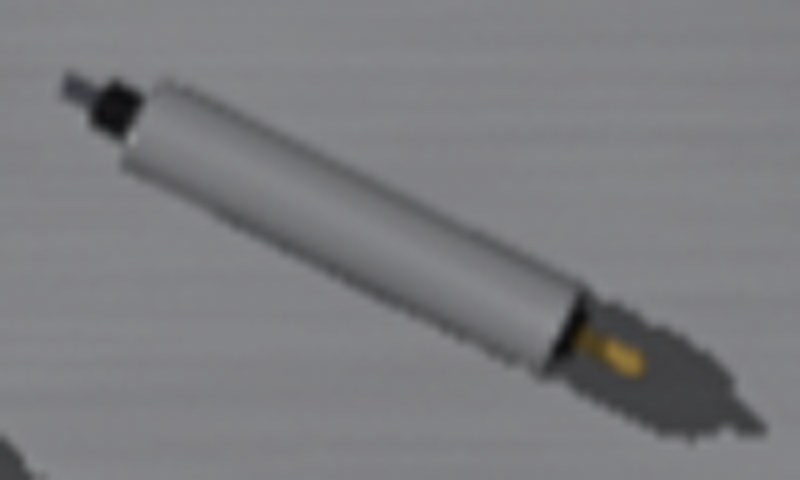

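View pics/c2.png

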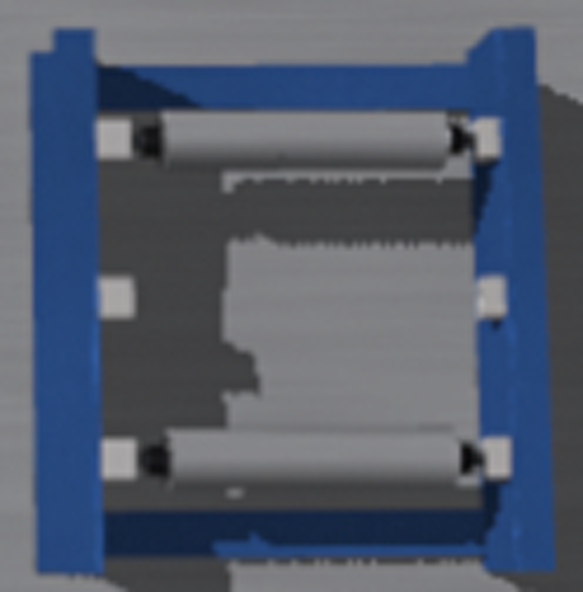

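Confirmed: the roller at (284,193) is the one meant: tube about 63 px (180 mm), long hub at the plain end upper left, brass nose lower right (318,209). The middle bay bushes are at about (391,201) for A and (470,201) for B, with fitted rollers at rows 168 and 236.

```bash
python3 - <<'E'
from h import *
d=load('top0')
f=lambda p,s,o:(np.array(p,float)+.5)/s-.5+np.array(o)
e=onz(d,f([(143.5,122.5),(567.5,335)],8,(240,165)),.033);print('tube ends',e.round(4))
v=e[0]-e[1];print('len',np.linalg.norm(v),'yaw of +y',np.degrees(np.arctan2(-v[0],v[1])),'mid',e.mean(0))
o=(366,138)
print('A face',onz(d,f([(131,138),(135,297),(137,460)],4.7,o),.073).round(4))
print('A far x edge', onz(d,f([(115,118),(118,276),(120,440)],4.7,o),.073).round(4))
print('B top outer edge',onz(d,f([(500,140),(505,297),(511,457)],4.7,o),.073).round(4))
# fitted roller edges: gradient along image columns
g=cv2.GaussianBlur(d['img'].astype(np.float32).mean(2),(0,0),.6)
for r0,r1,l in((158,180,'far'),(225,247,'near')):
  out=[]
  for c in range(405,457,4):
    p=g[r0:r1,c-1:c+2].mean(1);out.append(np.round(p).astype(int))
  print(l,r0);print(np.array(out)[::3])
R=cv2.Rodrigues(ctrl.state()['tool_rot'])[0];print(R.round(3))
E
```

```text
tube ends [[0.6073 0.3512 0.033 ]
 [0.5251 0.1915 0.033 ]]
len 0.1796472934394335 yaw of +y -27.231061444633532 mid [0.5662088  0.27134417 0.033     ]
A face [[ 0.6348 -0.0543  0.073 ]
 [ 0.5351 -0.0544  0.073 ]
 [ 0.4343 -0.0533  0.073 ]]
A far x edge [[ 0.6476 -0.0446  0.073 ]
 [ 0.5483 -0.0441  0.073 ]
 [ 0.4467 -0.0431  0.073 ]]
B top outer edge [[ 0.6313 -0.2855  0.073 ]
 [ 0.5326 -0.2845  0.073 ]
 [ 0.4334 -0.2844  0.073 ]]
far 158
[[ 56  46  49  83 123 135 135 135 135 130 121 108  95  81  69  63  63  66
   66  67  68  68]
 [ 75  74  74  89 122 134 135 135 134 130 120 108  95  81  70  72  97 115
   96  74  69  67]
 [ 77  77  79  96 123 134 135 134 133 128 119 108  95  82  71  78 102 110
   84  68  67  67]
 [ 77  77  80  94 122 134 135 134 132 127 119 108  95  82  72  77 102 117
   98  74  67  67]
 [ 77  77  77  90 122 135 136 134 133 128 120 110  98  85  74  76  99 107
   78  66  66  66]]
near 225
[[ 67  67  66  74 103 128 135 135 134 134 132 125 115 103  90  76  67  66
   68  68  66  56]
 [129 127 125 121 123 130 134 135 135 135 132 125 114 102  89  77  76  86
   83  71  65  55]
 [127 126 124 120 120 127 133 135 135 134 132 124 114 102  90  76  67  65
   67  67  65  55]
 [129 128 126 122 120 126 133 135 135 134 131 124 114 102  89  76  67  66
   68  68  65  55]
 [130 130 128 122 120 127 134 136 136 135 132 125 115 104  91  78  68  67
   69  68  65  54]]
[[ 0.917  0.398 -0.   ]
 [ 0.398 -0.917  0.001]
 [ 0.    -0.001 -1.   ]]
```

```bash
A='python3 -m creep'
$A '[[0.0126,0.0278,0,0.0229],[0.0126,0.0278,0,0.0229],[0.0126,0.0278,0,0.0229],[0.0126,0.0278,0,0.0229],[0.0126,0.0278,0,0.0229],[0.0126,0.0278,0,0.0229],[0.0126,0.0278,0,0.0229],[0.0126,0.0278,0,0.0229],[0.0126,0.0278,0,0.0229],[0.0126,0.0278,0,0.0229]]' 0 20
$A '[[0.0126,0.0278,0,0.0229],[0.0126,0.0278,0,0.0229],[0.0126,0.0278,0,0.0229],[0.0126,0.0278,0,0.0229],[0.0126,0.0278,0,0.0229],[0.0126,0.0278,0,0.0229],[0.0126,0.0278,0,0.0229],[0.0126,0.0278,0,0.0229],[0.0126,0.0278,0,0.0229],[0.0126,0.0278,0,0.0229]]'
$A '[[0.0126,0.0278,-0.011,0.0229],[0.0126,0.0278,-0.011,0.0229],[0.0126,0.0278,-0.011,0.0229],[0.0126,0.0278,-0.011,0.0229],[0.0126,0.0278,-0.011,0.0229],[0.0126,0.0278,-0.011,0.0229],[0.0126,0.0278,-0.011,0.0229],[0.0126,0.0278,-0.011,0.0229],[0.0126,0.0278,-0.011,0.0229],[0.0126,0.0278,-0.011,0.0229]]'
python3 - <<'E'
from h import *
R=cv2.Rodrigues(ctrl.state()['tool_rot'])[0];print(R.round(3),np.degrees(np.arctan2(R[1,1],R[0,1])))
E
```

```text
time: 0.93
eef_pos: [0.3453, -0.2249, 0.2452]
tool_rot: [-2.982, -0.988, 0.0]
contact_force: [-0.6, 0.5, -0.1]
grip_width: 1.0
grasp_force: 0.0
time: 1.77
eef_pos: [0.4714, 0.0532, 0.2451]
tool_rot: [-2.849, -1.322, 0.001]
contact_force: [-0.6, -0.3, -0.1]
grip_width: 1.003
grasp_force: 0.0
time: 2.6
eef_pos: [0.5973, 0.331, 0.1342]
tool_rot: [-2.68, -1.639, 0.002]
contact_force: [0.3, -0.4, 0.3]
grip_width: 0.997
grasp_force: 0.0
[[ 0.455  0.89  -0.001]
 [ 0.89  -0.455 -0.   ]
 [-0.001 -0.001 -1.   ]] -27.08591309201789
```

```bash
A='python3 -m creep'
$A '[[-0.001,-0.002,-0.0106,0],[0,0,-0.0106,0],[0,0,-0.0106,0],[0,0,-0.0106,0],[0,0,-0.0106,0],[0,0,-0.0106,0],[0,0,-0.0106,0],[0,0,-0.0106,0],[0,0,-0.0106,0],[0,0,-0.0106,0]]' 0 20
$A '[[0,0,0,0],[0,0,0,0],[0,0,0,0],[0,0,0,0],[0,0,0,0],[0,0,0,0],[0,0,0,0],[0,0,0,0],[0,0,0,0],[0,0,0,0]]' 255 20
$A '[[0,0,0,0],[0,0,0,0],[0,0,0,0],[0,0,0,0],[0,0,0,0],[0,0,0,0],[0,0,0,0],[0,0,0,0],[0,0,0,0],[0,0,0,0]]'
```

```text
time: 3.43
eef_pos: [0.5961, 0.3275, 0.0283]
tool_rot: [2.681, 1.638, 0.0]
contact_force: [-0.4, 0.2, -0.7]
grip_width: 0.998
grasp_force: 0.0
time: 4.27
eef_pos: [0.5966, 0.3277, 0.03]
tool_rot: [2.681, 1.638, 0.002]
contact_force: [0.7, -0.4, 4.8]
grip_width: 0.439
grasp_force: 22.8
time: 5.1
eef_pos: [0.5966, 0.3277, 0.03]
tool_rot: [2.681, 1.638, 0.002]
contact_force: [0.3, 0.9, 5.1]
grip_width: 0.439
grasp_force: 22.8
```

```bash
A='python3 -m creep'
$A '[[0,0,0.002,0],[0,0,0.002,0],[0,0,0.002,0],[0,0,0.002,0],[0,0,0.002,0],[0,0,0.002,0],[0,0,0.001,0],[0,0,0,0],[0,0,0,0],[0,0,0,0]]'
python3 - <<'E'
from h import *
print(ctrl.state()['torque'])
d=snap('scene','scene1')
crop(d,320,185,450,245,6,'pics/s1.png')
E
```

```text
time: 5.93
eef_pos: [0.5961, 0.3277, 0.0423]
tool_rot: [-2.681, -1.638, -0.0]
contact_force: [0.1, -0.5, -3.1]
grip_width: 0.434
grasp_force: 22.2
[ 0.07778508 -0.16081535  0.06175745]
```

View pics/s1.png

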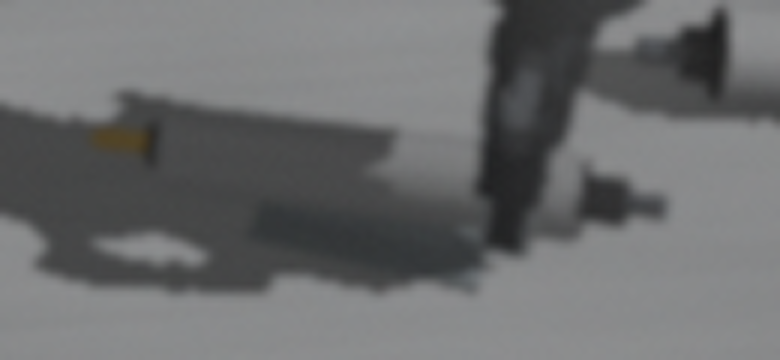

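```bash
cat >> h.py <<'E'
def onv(d,px,p0,dr):
    "rays met with vertical plane through p0 along dr; gives (along, z)"
    a=onz(d,px,0.);c=cam(d);n=np.array([-dr[1],dr[0]])
    o=[]
    for q in a:
        r=q-c;t=((np.array(p0)-c[:2])@n)/(r[:2]@n);X=c+t*r;o.append([(X[:2]-p0)@np.array(dr),X[2]])
    return np.array(o)
E
python3 - <<'E'
from h import *
f=lambda p:(np.array(p,float)+.5)/6-.5+np.array([320,185])
P=f([(92,138),(152,145),(580,197),(632,202),(665,207)])
o=onv(load('scene1'),P,(.5961,.3277),(.455,.89));print(o.round(4),np.degrees(np.arctan((o[-1]-o[0])[1]/(o[-1]-o[0])[0])))
E
```

```text
[[-0.1853  0.0206]
 [-0.1579  0.0245]
 [ 0.024   0.049 ]
 [ 0.0445  0.0525]
 [ 0.0575  0.0537]] 7.757359679108893
```

```bash
A='python3 -m creep'
$A '[[0,0,0,0],[0,0,0,0],[0,0,0,0],[0,0,0,0],[0,0,0.01,0],[0,0,0.01,0],[0,0,0.01,0],[0,0,0.01,0],[0,0,0.01,0],[0,0,0,0]]' 255 90
$A '[[-0.003,-0.02,0.006,0.0234],[-0.003,-0.02,0.006,0.0234],[-0.003,-0.02,0.006,0.0234],[-0.003,-0.02,0.006,0.0234],[-0.003,-0.02,0.006,0.0234],[-0.003,-0.02,0.006,0.0234],[-0.003,-0.02,0.006,0.0234],[-0.003,-0.02,0.006,0.0234],[-0.003,-0.02,0.006,0.0234],[-0.003,-0.02,0.006,0.0234]]'
$A '[[-0.003,-0.02,0,0.0234],[-0.003,-0.02,0,0.0234],[-0.003,-0.02,0,0.0234],[-0.003,-0.02,0,0.0234],[-0.003,-0.02,0,0.0234],[-0.003,-0.02,0,0.0234],[-0.003,-0.02,0,0.0234],[-0.003,-0.02,0,0.0234],[-0.003,-0.02,0,0.0234],[-0.003,-0.02,0,0.0234]]'
$A '[[0,0,-0.002,0],[0,0,-0.002,0],[0,0,-0.002,0],[0,0,-0.002,0],[0,0,-0.002,0],[0,0,-0.002,0],[0,0,-0.002,0],[0,0,-0.002,0],[0,0,-0.002,0],[0,0,0,0]]'
python3 - <<'E'
from h import *
s=ctrl.state();R=cv2.Rodrigues(s['tool_rot'])[0];print(s['torque'],R.round(4).tolist())
d=snap('scene','scene2');t=snap('top','top2')
a=cv2.resize(d['img'][160:290,120:290],None,fx=4.6,fy=4.6,interpolation=cv2.INTER_CUBIC)
cv2.imwrite('pics/s2.png',a[:,:,::-1]);crop(t,366,138,490,264,4.7,'pics/t2.png')
E
```

```text
time: 6.82
eef_pos: [0.5971, 0.3279, 0.0955]
tool_rot: [2.68, 1.637, 0.007]
contact_force: [0.7, -1.0, -4.3]
grip_width: 0.413
grasp_force: 90.3
time: 7.65
eef_pos: [0.5657, 0.1266, 0.1526]
tool_rot: [-2.47, -1.941, 0.0]
contact_force: [-0.8, -0.8, -4.1]
grip_width: 0.419
grasp_force: 90.3
time: 8.48
eef_pos: [0.5356, -0.0733, 0.1523]
tool_rot: [-2.226, -2.216, 0.0]
contact_force: [-0.5, -0.1, -4.2]
grip_width: 0.415
grasp_force: 90.2
time: 9.32
eef_pos: [0.5359, -0.0723, 0.1338]
tool_rot: [-2.227, -2.214, 0.001]
contact_force: [-0.3, -0.9, -4.8]
grip_width: 0.415
grasp_force: 90.4
[ 0.26055636  0.05340345 -0.02542457] [[0.006, 1.0, -0.0008], [1.0, -0.006, 0.0003], [0.0003, -0.0008, -1.0]]
```

View pics/s2.png

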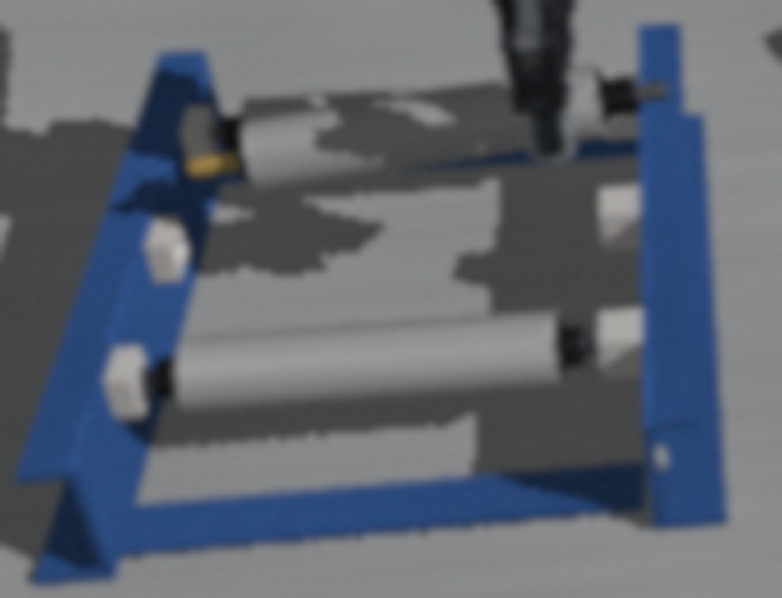

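View pics/t2.png

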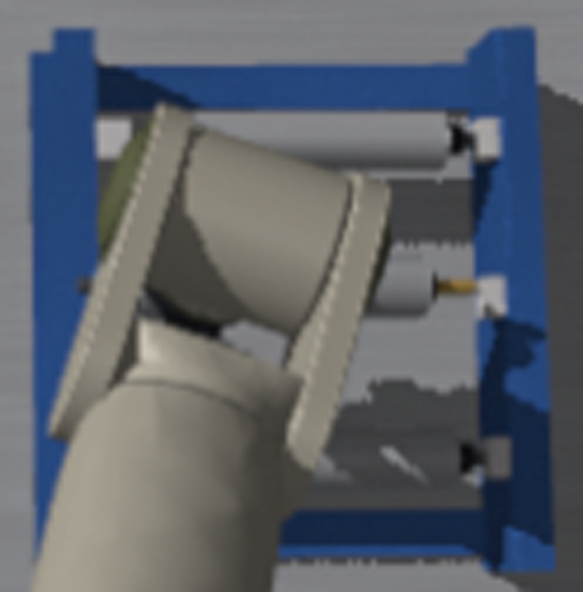

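Scene crop: nose tip at (187,165), stub tip at (667,90), nose drooping. Top crop: nose tip at (475,286), stub tip at (80,286), the nose a little in front of B's middle bush (490,297).

```bash
python3 - <<'E'
from h import *
fs=lambda p:(np.array(p,float)+.5)/4.6-.5+np.array([120,160])
ft=lambda p:(np.array(p,float)+.5)/4.7-.5+np.array([366,138])
s=load('scene2');t=load('top2')
o=onv(s,fs([(187,165),(235,163),(602,97),(667,90)]),(.5359,-.0723),(0.006,1));print(o.round(4))
print('tilt',np.degrees(np.arctan((o[-1]-o[0])[1]/(o[-1]-o[0])[0])))
print('nose tip/hub/stub top',onz(t,ft([(475,286)]),o[0,1]).round(4),onz(t,ft([(437,286)]),o[1,1]).round(4),onz(t,ft([(80,286)]),o[-1,1]).round(4))
# scene: bush tops & faces. B middle bush face (+y) ; fitted near roller hubs
print('B bush top corner inner near-camera scene',onz(s,fs([(181,215),(190,243)]),.073).round(4))
print('A bush top inner edge scene',onz(s,fs([(599,187),(599,212)]),.073).round(4))
# predicted projections of hypothesised recess geometry, in crop pixels, for check
for nm,P in (('Btop+x',(.5465,-.2733,.073)),('Btop-x',(.5225,-.2733,.073)),('Atop+x',(.5478,-.054,.073)),('Atop-x',(.5238,-.054,.073))):
  print(nm,((proj(s,[P])-[120,160]+.5)*4.6-.5).round(0),((proj(t,[P])-[366,138]+.5)*4.7-.5).round(0))
E
```

```text
[[-0.1852  0.1157]
 [-0.1619  0.115 ]
 [ 0.0254  0.142 ]
 [ 0.0586  0.1439]]
tilt 6.5878507463941505
nose tip/hub/stub top [[ 0.5349 -0.2549  0.1157]] [[ 0.5352 -0.232   0.115 ]] [[ 0.5342 -0.0137  0.1439]]
B bush top corner inner near-camera scene [[ 0.5206 -0.2722  0.073 ]
 [ 0.5448 -0.2636  0.073 ]]
A bush top inner edge scene [[ 0.5219 -0.0548  0.073 ]
 [ 0.5436 -0.0548  0.073 ]]
Btop+x [[170. 247.]] [[486. 275.]]
Btop-x [[178. 217.]] [[488. 313.]]
Atop+x [[600. 217.]] [[134. 277.]]
Atop-x [[601. 189.]] [[135. 315.]]
```

```bash
A='python3 -m creep'
$A '[[0,-0.0011,-0.0051,0],[0,-0.0011,-0.0051,0],[0,-0.0011,-0.0051,0],[0,-0.0011,-0.0051,0],[0,-0.0011,-0.0051,0],[0,-0.0011,-0.0051,0],[0,-0.0011,-0.0051,0],[0,-0.0011,-0.0051,0],[0,-0.0011,-0.0051,0],[0,0,0,0]]'
cat > m.py <<'E'
from h import *
import sys
n=sys.argv[1]
s=snap('scene','scene'+n);t=snap('top','top'+n);st=ctrl.state();p=st['eef_pos'];print('tcp',p.round(4),'tq',st['torque'].round(3))
for d,l,b in((s,'scene',(150,180,190,260)),(t,'top',(440,180,480,220))):
    x0,y0,x1,y1=b;im=d['img'][y0:y1,x0:x1].astype(int)
    w=np.clip(im[...,0]-im[...,2]-15,0,None);yy,xx=np.nonzero(w>12);ww=w[yy,xx]
    if len(ww)==0: print(l,'none');continue
    c=np.array([np.average(xx,weights=ww)+x0,np.average(yy,weights=ww)+y0])
    print(l,'brass centroid',c.round(2),'box',xx.min()+x0,xx.max()+x0,yy.min()+y0,yy.max()+y0,len(ww))
    if l=='scene': a=onv(d,[c],(p[0],p[1]),(0.006,1));print(' along,z',a.round(4));zc=a[0,1]
    else: print(' xyz',onz(d,[c],zc).round(4))
crop(s,135,185,275,255,5.7,f'pics/s{n}.png')
E
python3 m.py 3
```

```text
time: 10.25
eef_pos: [0.5357, -0.0824, 0.0873]
tool_rot: [-2.227, -2.213, 0.001]
contact_force: [0.2, -0.4, -4.3]
grip_width: 0.416
grasp_force: 90.4
tcp [ 0.5361 -0.0824  0.0883] tq [ 0.266 -0.037 -0.032]
scene brass centroid [164.99 211.  ] box 161 170 209 213 39
 along,z [[-0.1743  0.0688]]
top brass centroid [462.57 200.16] box 459 465 199 201 19
 xyz [[ 0.5352 -0.2548  0.0688]]
```

View pics/s3.png

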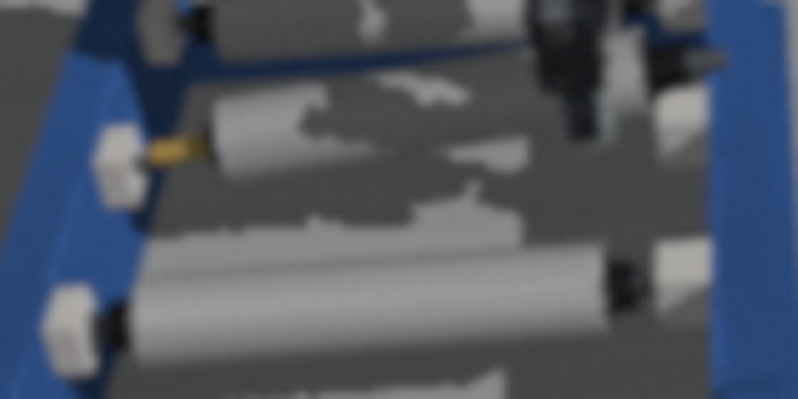

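Scene crop: brass nose at (178,150) just in front of B's middle bush (125,165), a few mm too high. The tube clears bush A. Lower it and probe.

```bash
A='python3 -m creep'
$A '[[-0.0005,0,-0.0014,0],[-0.0005,0,-0.0014,0],[0,-0.0005,-0.0014,0],[0,-0.0005,-0.0013,0],[0,-0.0005,0,0],[0,-0.0005,0,0],[0,-0.0005,0,0],[0,-0.0005,0,0],[0,0,0,0],[0,0,0,0]]'
$A '[[0,-0.0005,0,0],[0,-0.0005,0,0],[0,-0.0005,0,0],[0,-0.0005,0,0],[0,-0.0005,0,0],[0,-0.0005,0,0],[0,-0.0005,0,0],[0,-0.0005,0,0],[0,0,0,0],[0,0,0,0]]'
$A '[[0,-0.0005,0,0],[0,-0.0005,0,0],[0,-0.0005,0,0],[0,-0.0005,0,0],[0,-0.0005,0,0],[0,-0.0005,0,0],[0,-0.0005,0,0],[0,-0.0005,0,0],[0,0,0,0],[0,0,0,0]]'
python3 m.py 4
```

```text
time: 11.18
eef_pos: [0.5352, -0.0854, 0.083]
tool_rot: [2.228, 2.215, 0.0]
contact_force: [-0.3, 0.2, -4.5]
grip_width: 0.415
grasp_force: 90.4
time: 12.02
eef_pos: [0.5351, -0.0893, 0.0829]
tool_rot: [-2.228, -2.215, 0.0]
contact_force: [1.0, -0.2, -2.8]
grip_width: 0.418
grasp_force: 90.4
time: 12.85
eef_pos: [0.5351, -0.0934, 0.0829]
tool_rot: [-2.228, -2.215, 0.0]
contact_force: [0.4, -0.5, -4.3]
grip_width: 0.413
grasp_force: 90.4
tcp [ 0.5351 -0.0933  0.0829] tq [ 0.261 -0.006  0.044]
scene brass centroid [161.35 212.5 ] box 158 166 211 214 31
 along,z [[-0.1729  0.0642]]
top brass centroid [465.63 200.58] box 462 468 200 202 15
 xyz [[ 0.5344 -0.2649  0.0642]]
```

```bash
A='python3 -m creep'
$A '[[0,-0.0005,0,0],[0,-0.0005,0,0],[0,-0.0005,0,0],[0,-0.0005,0,0],[0,-0.0005,0,0],[0,-0.0005,0,0],[0,-0.0005,0,0],[0,-0.0005,0,0],[0,0,0,0],[0,0,0,0]]'
$A '[[0,-0.0005,0,0],[0,-0.0005,0,0],[0,-0.0005,0,0],[0,-0.0005,0,0],[0,-0.0005,0,0],[0,-0.0005,0,0],[0,-0.0005,0,0],[0,-0.0005,0,0],[0,0,0,0],[0,0,0,0]]'
python3 m.py 5
```

```text
time: 13.78
eef_pos: [0.5351, -0.0971, 0.0829]
tool_rot: [-2.228, -2.215, -0.0]
contact_force: [-0.5, 2.1, -4.1]
grip_width: 0.417
grasp_force: 90.4
time: 14.62
eef_pos: [0.5351, -0.1013, 0.0829]
tool_rot: [-2.228, -2.215, 0.0]
contact_force: [0.1, 3.2, -4.6]
grip_width: 0.419
grasp_force: 90.5
tcp [ 0.5351 -0.1013  0.0829] tq [0.903 0.053 0.016]
scene brass centroid [159.82 212.86] box 158 162 212 214 14
 along,z [[-0.1687  0.0634]]
top brass centroid [466.6  200.46] box 465 468 200 201 8
 xyz [[ 0.5348 -0.268   0.0634]]
```

```bash
A='python3 -m creep'
$A '[[0,-0.001,0,0],[0,-0.001,0,0],[0,-0.001,0,0],[0,-0.001,0,0],[0,-0.001,0,0],[0,-0.001,0,0],[0,-0.001,0,0],[0,-0.001,0,0],[0,-0.001,0,0],[0,0,0,0]]' 255 45
$A '[[0,-0.0005,0,0],[0,-0.0005,0,0],[0,-0.0005,0,0],[0,-0.0005,0,0],[0,0,0,0],[0,0,0,0],[0,0,0,0],[0,0,0,0],[0,0,0,0],[0,0,0,0]]'
$A '[[0,-0.0005,0,0],[0,-0.0005,0,0],[0,0,0,0],[0,0,0,0],[0,0,0,0],[0,0,0,0],[0,0,0,0],[0,0,0,0],[0,0,0,0],[0,0,0,0]]'
python3 m.py 6
```

```text
time: 15.55
eef_pos: [0.535, -0.1103, 0.0828]
tool_rot: [-2.228, -2.214, -0.0]
contact_force: [-0.5, 6.0, -3.9]
grip_width: 0.415
grasp_force: 90.6
time: 16.38
eef_pos: [0.535, -0.112, 0.0828]
tool_rot: [-2.227, -2.214, -0.001]
contact_force: [-0.1, 6.8, -4.0]
grip_width: 0.418
grasp_force: 90.6
time: 17.22
eef_pos: [0.535, -0.1129, 0.0828]
tool_rot: [-2.227, -2.214, -0.001]
contact_force: [-0.0, 5.9, -5.0]
grip_width: 0.412
grasp_force: 90.6
tcp [ 0.535  -0.1129  0.0828] tq [ 1.504 -0.047  0.11 ]
scene none
top none
```

```bash
A='python3 -m creep'
$A '[[0,-0.0005,0,0],[0,-0.0005,0,0],[0,-0.0005,0,0],[0,-0.0005,0,0],[0,0,0,0],[0,0,0,0],[0,0,0,0],[0,0,0,0],[0,0,0,0],[0,0,0,0]]'
$A '[[0,-0.0005,0,0],[0,-0.0005,0,0],[0,0,0,0],[0,0,0,0],[0,0,0,0],[0,0,0,0],[0,0,0,0],[0,0,0,0],[0,0,0,0],[0,0,0,0]]'
python3 -c "
from h import *
print(ctrl.state())"
```

```text
time: 18.15
eef_pos: [0.535, -0.1148, 0.0828]
tool_rot: [-2.227, -2.214, -0.001]
contact_force: [0.6, 7.4, -5.2]
grip_width: 0.419
grasp_force: 90.6
time: 18.98
eef_pos: [0.5349, -0.1154, 0.0827]
tool_rot: [-2.227, -2.214, -0.001]
contact_force: [0.8, 9.5, -4.8]
grip_width: 0.419
grasp_force: 90.6
{'time': 18.9833, 'qpos': array([-0.4295758 ,  0.54831765,  1.53673932,  0.00160889,  1.05784784,
       -0.42461288]), 'joint_velocities': array([-0.00178642,  0.00136297,  0.00096818, -0.00016536, -0.00041099,
       -0.00068284]), 'tau': array([ -5.0539653 , -50.61906338, -20.37901282,  -2.13555001,
        -0.95344093,   0.11525348]), 'eef_pos': array([ 0.53493107, -0.11543792,  0.08272993]), 'tool_rot': array([-2.22660259e+00, -2.21382878e+00, -1.33784490e-03]), 'contact_force': array([ 0.80382153,  9.54507593, -4.76558402]), 'torque': array([ 1.92420844, -0.05669806,  0.13355573]), 'grasp_force': 90.58422446250916, 'grip_width': 0.4187082268725454}
```

Hub contact felt at TCP y ≈ -0.1153. Back off 0.8 mm and start swinging the stub end down.

```bash
A='python3 -m creep'
$A '[[0,0.0008,0,0],[0,0,0,0],[0,0,-0.001,0],[0,0,-0.001,0],[0,0,-0.001,0],[0,0,-0.001,0],[0,0,0,0],[0,0,0,0],[0,0,0,0],[0,0,0,0]]'
$A '[[0,0,-0.001,0],[0,0,-0.001,0],[0,0,-0.001,0],[0,0,-0.001,0],[0,0,0,0],[0,0,0,0],[0,0,0,0],[0,0,0,0],[0,0,0,0],[0,0,0,0]]'
python3 -c "
from h import *
print(ctrl.state()['torque'])"
```

```text
time: 19.82
eef_pos: [0.5351, -0.1151, 0.079]
tool_rot: [-2.228, -2.215, -0.001]
contact_force: [0.2, 8.3, -2.3]
grip_width: 0.417
grasp_force: 90.4
time: 20.65
eef_pos: [0.5351, -0.115, 0.0752]
tool_rot: [-2.228, -2.215, -0.001]
contact_force: [-0.0, 8.6, -0.3]
grip_width: 0.416
grasp_force: 90.5
[ 1.29690527  0.04398882 -0.09668342]
```

```bash
A='python3 -m creep'
$A '[[0,0.0002,0,0],[0,0,0,0],[0,0,-0.001,0],[0,0,-0.001,0],[0,0,-0.001,0],[0,0,0,0],[0,0,0,0],[0,0,0,0],[0,0,0,0],[0,0,0,0]]'
python3 -c "
from h import *
print(ctrl.state()['torque'])
crop(snap('scene','scene7'),135,185,275,255,5.7,'pics/s7.png')"
```

```text
time: 21.48
eef_pos: [0.5352, -0.1149, 0.0724]
tool_rot: [2.227, 2.215, 0.001]
contact_force: [-0.7, 9.2, 0.7]
grip_width: 0.418
grasp_force: 90.7
[ 1.0054454   0.07297254 -0.09180267]
```

View pics/s7.png

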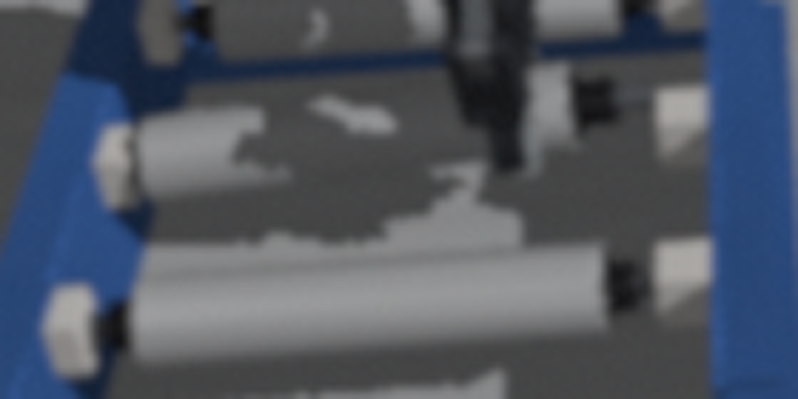

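Scene: the nose is in B, and the stub tip (650,98) is just inside bush A's face (656,98). Keep lowering and watch Fz.

```bash
A='python3 -m creep'
$A '[[0,0,-0.001,0],[0,0,-0.001,0],[0,0,-0.001,0],[0,0,0,0],[0,0,0,0],[0,0,0,0],[0,0,0,0],[0,0,0,0],[0,0,0,0],[0,0,0,0]]'
$A '[[0,0,-0.001,0],[0,0,-0.001,0],[0,0,-0.001,0],[0,0,0,0],[0,0,0,0],[0,0,0,0],[0,0,0,0],[0,0,0,0],[0,0,0,0],[0,0,0,0]]'
python3 -c "
from h import *
print(ctrl.state()['torque'])"
```

```text
time: 22.37
eef_pos: [0.5353, -0.1149, 0.0696]
tool_rot: [2.227, 2.215, 0.001]
contact_force: [-1.0, 10.7, 2.8]
grip_width: 0.416
grasp_force: 90.8
time: 23.2
eef_pos: [0.5354, -0.1149, 0.0667]
tool_rot: [2.227, 2.215, 0.001]
contact_force: [-0.5, 10.0, 3.1]
grip_width: 0.421
grasp_force: 91.0
[ 0.83657894  0.05966204 -0.04999117]
```

```bash
A='python3 -m creep'
$A '[[0,0.0002,-0.001,0],[0,0,-0.001,0],[0,0,-0.001,0],[0,0,0,0],[0,0,0,0],[0,0,0,0],[0,0,0,0],[0,0,0,0],[0,0,0,0],[0,0,0,0]]'
$A '[[0,0,-0.001,0],[0,0,-0.001,0],[0,0,-0.001,0],[0,0,0,0],[0,0,0,0],[0,0,0,0],[0,0,0,0],[0,0,0,0],[0,0,0,0],[0,0,0,0]]'
cat > p.py <<'E'
from h import *
print(ctrl.state()['torque'])
s=snap('scene','sceneP')
# bright tube / hub edges: fit tube tilt by comparing near fitted roller's top edge direction
crop(s,135,185,275,255,5.7,'pics/sP.png')
E
python3 p.py
```

```text
time: 24.03
eef_pos: [0.5354, -0.1146, 0.0635]
tool_rot: [2.227, 2.215, 0.001]
contact_force: [0.1, 9.5, 0.2]
grip_width: 0.416
grasp_force: 90.8
time: 24.87
eef_pos: [0.5354, -0.1146, 0.0607]
tool_rot: [2.227, 2.215, 0.001]
contact_force: [-0.7, 10.4, 1.3]
grip_width: 0.417
grasp_force: 90.9
[ 1.00250325  0.0730589  -0.05981958]
```

```bash
A='python3 -m creep'
$A '[[0,0,-0.001,0],[0,0,-0.0007,0],[0,0,0,0],[0,0,0,0],[0,0.0005,0,0],[0,0.0005,0,0],[0,0,0,0],[0,0,0,0],[0,0,0,0],[0,0,0,0]]'
$A '[[0,0.0005,0,0],[0,0.0005,0,0],[0,0.0005,0,0],[0,0.0005,0,0],[0,0,0,0],[0,0,0,0],[0,0,0,0],[0,0,0,0],[0,0,0,0],[0,0,0,0]]'
python3 p.py
```

```text
time: 25.75
eef_pos: [0.5356, -0.1144, 0.0592]
tool_rot: [2.226, 2.214, 0.0]
contact_force: [-0.6, 6.3, 3.1]
grip_width: 0.418
grasp_force: 90.9
time: 26.58
eef_pos: [0.5356, -0.1124, 0.0592]
tool_rot: [2.226, 2.214, 0.0]
contact_force: [-1.0, 7.3, 1.8]
grip_width: 0.421
grasp_force: 90.9
[ 0.28296152  0.16494823 -0.18081119]
```

View pics/sP.png

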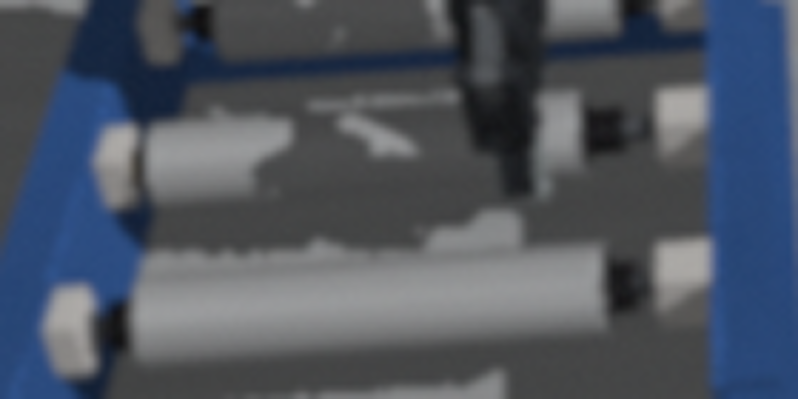

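The stub is below bush A's top and level with its recess, its tip at about (648,128) beside the bush (656). Ease it towards A by feel.

```bash
A='python3 -m creep'
$A '[[0,0.0005,0,0],[0,0.0005,0,0],[0,0.0005,0,0],[0,0.0005,0,0],[0,0,0,0],[0,0,0,0],[0,0,0,0],[0,0,0,0],[0,0,0,0],[0,0,0,0]]'
$A '[[0,0.0005,0,0],[0,0.0005,0,0],[0,0.0005,0,0],[0,0.0005,0,0],[0,0,0,0],[0,0,0,0],[0,0,0,0],[0,0,0,0],[0,0,0,0],[0,0,0,0]]'
```

```text
time: 27.47
eef_pos: [0.5356, -0.1106, 0.0592]
tool_rot: [2.226, 2.213, 0.0]
contact_force: [-0.8, 6.8, 2.5]
grip_width: 0.415
grasp_force: 90.9
time: 28.3
eef_pos: [0.5357, -0.1086, 0.0592]
tool_rot: [2.226, 2.213, -0.0]
contact_force: [-0.6, 5.5, 3.3]
grip_width: 0.417
grasp_force: 90.9
```

```bash
A='python3 -m creep'
$A '[[0,0.0005,0,0],[0,0.0005,0,0],[0,0.0005,0,0],[0,0.0005,0,0],[0,0.0005,0,0],[0,0.0005,0,0],[0,0.0005,0,0],[0,0.0005,0,0],[0,0,0,0],[0,0,0,0]]'
$A '[[0,0.0005,0,0],[0,0.0005,0,0],[0,0.0005,0,0],[0,0.0005,0,0],[0,0.0005,0,0],[0,0.0005,0,0],[0,0.0005,0,0],[0,0.0005,0,0],[0,0,0,0],[0,0,0,0]]'
$A '[[0,0.0005,0,0],[0,0.0005,0,0],[0,0.0005,0,0],[0,0.0005,0,0],[0,0,0,0],[0,0,0,0],[0,0,0,0],[0,0,0,0],[0,0,0,0],[0,0,0,0]]'
```

```text
time: 29.13
eef_pos: [0.5356, -0.1045, 0.0588]
tool_rot: [2.226, 2.214, 0.0]
contact_force: [-1.3, 4.9, 2.0]
grip_width: 0.415
grasp_force: 90.9
time: 29.97
eef_pos: [0.5352, -0.1002, 0.0582]
tool_rot: [2.228, 2.215, 0.0]
contact_force: [1.1, 3.5, 2.5]
grip_width: 0.416
grasp_force: 91.1
time: 30.8
eef_pos: [0.5351, -0.0982, 0.0582]
tool_rot: [2.228, 2.215, 0.0]
contact_force: [1.5, 3.3, 3.0]
grip_width: 0.418
grasp_force: 91.1
```

```bash
A='python3 -m creep'
$A '[[0,0.0005,0.0005,0],[0,0.0005,0.0005,0],[0,0,0,0],[0,0,0,0],[0,0,0,0],[0,0,0,0],[0,0,0,0],[0,0,0,0],[0,0,0,0],[0,0,0,0]]'
$A '[[0,0.0005,0,0],[0,0.0005,0,0],[0,0,0,0],[0,0,0,0],[0,0,0,0],[0,0,0,0],[0,0,0,0],[0,0,0,0],[0,0,0,0],[0,0,0,0]]'
```

```text
time: 31.63
eef_pos: [0.5352, -0.0971, 0.0592]
tool_rot: [2.228, 2.215, 0.0]
contact_force: [3.7, 3.9, 1.3]
grip_width: 0.412
grasp_force: 91.1
time: 32.47
eef_pos: [0.5352, -0.097, 0.0592]
tool_rot: [2.227, 2.214, -0.001]
contact_force: [0.7, -5.2, 0.8]
grip_width: 0.416
grasp_force: 91.0
```

Hub is home against bush A (force reversed). Relax slightly, open and retreat upward.

```bash
A='python3 -m creep'
$A '[[0,-0.0005,0,0],[0,-0.0005,0,0],[0,-0.0005,0,0],[0,0,0,0],[0,0,0,0],[0,0,0,0],[0,0,0,0],[0,0,0,0],[0,0,0,0],[0,0,0,0]]'
$A '[[0,0,0,0],[0,0,0,0],[0,0,0,0],[0,0,0,0],[0,0,0,0],[0,0,0,0],[0,0,0,0],[0,0,0,0],[0,0,0,0],[0,0,0,0]]' 0 20
$A '[[0,0,0.003,0],[0,0,0.006,0],[0,0,0.01,0],[0,0,0.015,0],[0,0,0.02,0],[0,0,0.02,0],[0,0,0.02,0],[0,0,0.02,0],[0,0,0.02,0],[0,0,0,0]]'
$A '[[-0.02,0.03,0.01,0],[-0.02,0.03,0.01,0],[-0.02,0.03,0.01,0],[-0.02,0.03,0.01,0],[-0.02,0.03,0.01,0],[-0.02,0.03,0.01,0],[-0.02,0.03,0.01,0],[-0.02,0.03,0.01,0],[-0.02,0.03,0.01,0],[0,0,0,0]]'
python3 - <<'E'
from h import *
s=snap('scene','scene9');t=snap('top','top9')
im=t['img'].astype(int);R=range(384,478)
# dark hubs / tube profile along the middle axis and neighbours (rows), brightness along columns
g=im.mean(2)
for nm,r in(('far',168),('mid',201),('near',236)): print(nm,[int(v) for v in g[r-1:r+2,384:478].mean(0)])
for c in(415,430,445): print(c,[int(v) for v in g[188:216,c-1:c+2].mean(1)])
E
```

```text
time: 33.3
eef_pos: [0.5351, -0.0972, 0.0592]
tool_rot: [-2.228, -2.215, -0.001]
contact_force: [4.1, 4.5, 0.3]
grip_width: 0.414
grasp_force: 91.0
time: 34.13
eef_pos: [0.5351, -0.0976, 0.0592]
tool_rot: [2.228, 2.215, -0.0]
contact_force: [-0.4, -0.4, 0.6]
grip_width: 0.999
grasp_force: 0.0
time: 34.97
eef_pos: [0.5364, -0.0981, 0.198]
tool_rot: [2.223, 2.21, 0.005]
contact_force: [-0.6, -0.7, 0.7]
grip_width: 1.0
grasp_force: 0.0
time: 35.8
eef_pos: [0.3521, 0.1759, 0.2853]
tool_rot: [2.222, 2.22, 0.005]
contact_force: [1.3, -0.9, 1.3]
grip_width: 0.998
grasp_force: 0.0
far [72, 79, 120, 164, 165, 164, 164, 165, 165, 139, 56, 40, 38, 22, 21, 24, 57, 100, 121, 122, 121, 121, 121, 120, 121, 121, 121, 121, 120, 121, 120, 121, 120, 120, 120, 120, 120, 120, 119, 119, 119, 119, 119, 119, 119, 119, 119, 119, 119, 119, 119, 119, 119, 119, 119, 119, 119, 120, 119, 119, 120, 119, 120, 120, 120, 120, 120, 120, 121, 120, 121, 121, 120, 121, 121, 122, 122, 108, 33, 12, 29, 44, 55, 112, 162, 163, 162, 153, 121, 82, 72, 72, 72, 72]
mid [77, 84, 108, 139, 165, 166, 166, 166, 166, 156, 111, 35, 20
[... 548 characters left out ...]
 125, 125, 125, 125, 125, 125, 125, 125, 125, 125, 125, 124, 125, 125, 124, 125, 125, 124, 125, 124, 125, 125, 124, 125, 124, 124, 124, 125, 124, 125, 125, 125, 125, 125, 125, 125, 125, 125, 126, 126, 126, 126, 127, 126, 127, 128, 130, 118, 37, 12, 31, 50, 61, 117, 163, 164, 164, 163, 131, 83, 76, 78]
415 [77, 104, 122, 122, 122, 121, 121, 125, 133, 136, 136, 135, 136, 133, 124, 113, 101, 87, 72, 72, 98, 106, 77, 65, 64, 66, 66, 66]
430 [67, 84, 116, 131, 131, 130, 126, 119, 128, 136, 136, 135, 135, 132, 123, 112, 100, 86, 72, 68, 71, 66, 66, 66, 66, 66, 67, 67]
445 [68, 87, 120, 131, 132, 131, 124, 115, 128, 136, 137, 135, 134, 131, 122, 112, 100, 86, 73, 72, 76, 67, 66, 66, 67, 67, 67, 67]
```

The roller matches its fitted neighbours in both position and level, with its hub against bush A and the brass nose visible at B.

```bash
python3 -c "
from workcell import ctrl
print(ctrl.close_job())"
```

```text
the job is handed in; nothing more can be done
None
```

I put the roller back in the middle bay, nose in rail B and stub home in rail A, and released it. The job is handed in at about 36 s; the highest wrist reading along the rollers was 10.7 N, and the verdict was not shown.

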